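# Find the loose hold-down bolt of the bench grinder and hold its cap open

### The arm

A 6-joint arm with a two-finger parallel gripper is mounted at the origin on the work surface. World frame = base frame: x ahead of the robot, y to its left, z up, the work surface at z = 0. Lengths are in m, angles in rad, forces in N, time in s.
With the tool pointing down it reaches from about 0.275 to 0.825 m from the base axis. Payload 4.9 kg.
Tool frame: the origin (TCP) lies midway between the tips of the shut fingers; the grasp point (between the pads) lies 19 mm behind it (grip_point_offset is the distance from the TCP to the grasp point, in m); z points along the fingers, y is the line along which they close (so a half turn about z gives the same grasp; the last joint's range is limited). The gripper opens to 85 mm and grips with 20 to 120 N. Pads are 22 mm wide; open, the fingers measure 114 mm over their backs; the gripper's body (76 mm by 85 mm) begins 54 mm behind the grasp point. The pads swing forward as they close: fully open they stand 13 mm farther back than shut.
Start: joints at [-1.258, 0.326, -0.193, 1.052, 0, 1.437], TCP at [0.238, -0.496, 0.231] pointing down, gripper open.
Joint ranges: [-2.65, 2.65], [-0.97, 1.79], [-1.3, 1.35], [-1.93, 2.1], [-1.47, 1.37], [-3.14, 3.14]. Speed limits (rad/s): [2.57, 2.57, 3.14, 3.14, 3.14, 3.14].

### API

Orientations are given as a rotation vector (axis times angle).
In Python, from cell import * gives the robot as it stands. Calls block until the motion is done:
- movep(position, orientation): joint-space move of the TCP to a pose.
- move_l(position, velocity=0.15, rot=None, until_force=None): straight line of the TCP; rot=None keeps the orientation; velocity is the mean speed in m/s. With until_force (N) it stops when the force on the tool has changed by that much, and returns True; else False.
- set_joints(angles): joint-space move.
- let_go() and grab(newtons=None): open the fingers fully, or close them until they stop; newtons is the grip in N (None keeps the last).
- sleep(seconds).
- ik(position, orientation): joint angles nearest the present ones, or None.
- get_state(): the state.
- grab_frame(name): name is "scene" or "top"; returns a dict with "img" (400x640x3 uint8, red, green, blue), "fx", "fy", "cx", "cy" (pixels), "cam_to_world" (4x4, takes a point from camera to world coordinates). Camera axes: x right, y down, z forward; pixel columns grow to the right and rows downward; lengths in m; the calibration is good to about 2 mm. A picture is of the moment at which its call begins. There is no depth.
A pose or a line that the arm cannot do raises MotionError and nothing moves.
- sign_off(): hands the job in; it is judged then, once.
Trained networks look in the newest picture that a camera, given by its name, has taken for a name from the list of things; names that differ only in an ending like _2 or _b are one class to them, and where a whole thing is asked for, a point or a joint stands for the part that bears it (a point fixed in the world has none). Each returns a list of dicts, best first, with "score" (0 to 1); they miss things now and then, are a little off and sometimes report something else, mostly with a low value. They report only what shows in the picture. A call takes as long as a camera call.
- spot_in(camera, name): "centre" ([column, row] in pixels, amid what is visible of it).
- silhouettes(camera, name): "mask" (400x640 bool, what is visible of it) and "centre" ([column, row] in pixels, amid what is visible of it).
- tip_of(camera, name): "centre" ([column, row] in pixels: a listed point, or the origin of a listed thing).
The state is a dict: "clock": time; "q": joint angles; "joint_velocities": joint speeds; "tau": joint torques, N m; "position": TCP position; "eef_rot": TCP orientation; "contact_force": force on the tool from outside, world axes, zero at the start; "wrist_torque": the same for the moment, N m; "finger_gap": opening from 0.0 (shut) to 1.0 (fully open); "grasp_force": force on a finger pad.
Only numpy, scipy, OpenCV 4.12 (cv2) and the standard library are available. Lean on these libraries where they do the work, as an engineer would, in place of code of your own. Each camera call takes 0.05 s, during which the arm holds its last target. There are 200 camera calls.

### The job

The three snap caps over the grinder's front hold-down bolts have sprung ajar and rattle: press each one down until it clicks and stays shut by itself. Then give each of the three shut caps a firm tap with the fingertips, in turn from your left to your right, to find the one bolt that gives, and lift that bolt's cap by its tab to more than 60 degrees so that a wrench can get at the bolt. Finish while still holding that cap open, with the other two caps shut and the other things on the bench left where they are.

Things in the scene. Friction and masses are not known exactly. Their poses are not given: they have to be found in the camera images.
- plate: grey plate under the bench grinder, fixed, 422 x 400 x 12 mm. Origin on its underside below the middle of the row of three bolts; x points away from the robot to the grinder, y to the robot's left along the row. Front edge 62 mm before the row, grinder (205 mm tall) from 160 mm behind it. One of the three bolts is loose, any of them, and looks like the others
- mount_a: one of three alike bolt mounts, about 115 mm apart in shuffled order (left, middle, right): fixed rubber bush, origin on the plate's top (12 mm above the bench) on the bolt's axis, axes as the plate's. On it a steel cup, 66 mm across, with the bolt, and an off-white plastic cap, 64 mm across, hinged on the cup; hinge axis along y, 36 mm behind (+x) and 15 mm above the origin
- cap_a (a joint): hinge of mount_a's cap, rad: 0 shut, grows as the tab swings up and back, stop at 1.45. Pressed down on its top (5 to 10 N) it snaps past a spring catch at about 0.08 and stays shut; 3 to 4 N upward at the tab unsnaps it. Unsnapped and left alone it rests ajar at about 0.24; a light spring (under 1 N at the tab) pulls it back to there from any wider opening
- bolt_a (a joint): how far mount_a's bolt and cup are pressed down into the rubber bush, m. A tight bolt is clamped at 0.0006 and does not give. The loose one rests at 0, goes down 0.005 under about 1 to 3 N on its cap, is solid there, and springs back
- cap_a_tab (a point): centre of the lifting tab of mount_a's cap, moves with it. The tab is a lug on the side towards the robot, 16 mm wide along the hinge axis, 28 mm long, 10 mm thick, its last 26 mm free of the cap; its centre is 80 mm before and 13 mm above the hinge axis when shut (40 mm above the bench)
- cap_a_top (a point): centre of the flat top of mount_a's cap, moves with it; when shut it is straight above the mount's origin by 34 mm (46 mm above the bench)
- mount_b: one of three alike bolt mounts, about 115 mm apart in shuffled order (left, middle, right): fixed rubber bush, origin on the plate's top (12 mm above the bench) on the bolt's axis, axes as the plate's. On it a steel cup, 66 mm across, with the bolt, and an off-white plastic cap, 64 mm across, hinged on the cup; hinge axis along y, 36 mm behind (+x) and 15 mm above the origin
- cap_b (a joint): hinge of mount_b's cap, rad: 0 shut, grows as the tab swings up and back, stop at 1.45. Pressed down on its top (5 to 10 N) it snaps past a spring catch at about 0.08 and stays shut; 3 to 4 N upward at the tab unsnaps it. Unsnapped and left alone it rests ajar at about 0.24; a light spring (under 1 N at the tab) pulls it back to there from any wider opening
- bolt_b (a joint): how far mount_b's bolt and cup are pressed down into the rubber bush, m. A tight bolt is clamped at 0.0006 and does not give. The loose one rests at 0, goes down 0.005 under about 1 to 3 N on its cap, is solid there, and springs back
- cap_b_tab (a point): centre of the lifting tab of mount_b's cap, moves with it. The tab is a lug on the side towards the robot, 16 mm wide along the hinge axis, 28 mm long, 10 mm thick, its last 26 mm free of the cap; its centre is 80 mm before and 13 mm above the hinge axis when shut (40 mm above the bench)
- cap_b_top (a point): centre of the flat top of mount_b's cap, moves with it; when shut it is straight above the mount's origin by 34 mm (46 mm above the bench)
- mount_c: one of three alike bolt mounts, about 115 mm apart in shuffled order (left, middle, right): fixed rubber bush, origin on the plate's top (12 mm above the bench) on the bolt's axis, axes as the plate's. On it a steel cup, 66 mm across, with the bolt, and an off-white plastic cap, 64 mm across, hinged on the cup; hinge axis along y, 36 mm behind (+x) and 15 mm above the origin
- cap_c (a joint): hinge of mount_c's cap, rad: 0 shut, grows as the tab swings up and back, stop at 1.45. Pressed down on its top (5 to 10 N) it snaps past a spring catch at about 0.08 and stays shut; 3 to 4 N upward at the tab unsnaps it. Unsnapped and left alone it rests ajar at about 0.24; a light spring (under 1 N at the tab) pulls it back to there from any wider opening
- bolt_c (a joint): how far mount_c's bolt and cup are pressed down into the rubber bush, m. A tight bolt is clamped at 0.0006 and does not give. The loose one rests at 0, goes down 0.005 under about 1 to 3 N on its cap, is solid there, and springs back
- cap_c_tab (a point): centre of the lifting tab of mount_c's cap, moves with it. The tab is a lug on the side towards the robot, 16 mm wide along the hinge axis, 28 mm long, 10 mm thick, its last 26 mm free of the cap; its centre is 80 mm before and 13 mm above the hinge axis when shut (40 mm above the bench)
- cap_c_top (a point): centre of the flat top of mount_c's cap, moves with it; when shut it is straight above the mount's origin by 34 mm (46 mm above the bench)
- spare_wheel: bystander: spare grinding wheel lying flat, 125 mm across, 20 mm thick; origin centre of underside
- wrench: bystander: steel combination wrench lying flat, 190 mm long; origin centre of underside
- screwdriver: bystander: screwdriver lying down, 200 mm long, handle 26 mm thick; origin below its middle
- can: bystander: plain metal can standing, 66 mm across, 105 mm tall; origin centre of underside
- tape_measure: bystander: tape measure standing, 70 x 32 x 58 mm; origin centre of underside
- spare_bolt: bystander: hex bolt standing on its head on the plate behind the caps, 45 mm tall; origin centre of underside
- spare_nut: bystander: hex nut lying on the plate between two mounts, 28 mm across, 13 mm tall; origin centre of underside

How it is judged:
On the way, in this order (a step that is already met when the one before it is completed fails the run):
1. all three caps are snapped shut and stay shut with the fingers off them (value of joint each of cap_a, cap_b, cap_c below 0.06 rad and contact force between the fingers and mount_a below 0.2 N and contact force between the fingers and mount_b below 0.2 N and contact force between the fingers and mount_c below 0.2 N), for 0.2 s.
2. the left bolt is tapped with the fingers (over 2 N) through its shut cap (value of joint each of cap_a, cap_b, cap_c below 0.06 rad and ((y of mount_a in the frame of plate above 0.06 m and contact force between the fingers and mount_a above 2 N) or (y of mount_b in the frame of plate above 0.06 m and contact force between the fingers and mount_b above 2 N) or (y of mount_c in the frame of plate above 0.06 m and contact force between the fingers and mount_c above 2 N))), for 0.02 s.
3. then the middle bolt is tapped (value of joint each of cap_a, cap_b, cap_c below 0.06 rad and ((y of mount_a in the frame of plate between -0.06 and 0.06 m and contact force between the fingers and mount_a above 2 N) or (y of mount_b in the frame of plate between -0.06 and 0.06 m and contact force between the fingers and mount_b above 2 N) or (y of mount_c in the frame of plate between -0.06 and 0.06 m and contact force between the fingers and mount_c above 2 N))), for 0.02 s.
4. then the right bolt is tapped (value of joint each of cap_a, cap_b, cap_c below 0.06 rad and ((y of mount_a in the frame of plate below -0.06 m and contact force between the fingers and mount_a above 2 N) or (y of mount_b in the frame of plate below -0.06 m and contact force between the fingers and mount_b above 2 N) or (y of mount_c in the frame of plate below -0.06 m and contact force between the fingers and mount_c above 2 N))), for 0.02 s.
At the end, for the whole second after the job is handed in: the loose bolt's cap is held more than 60 degrees (1.047 rad) open by the fingers (touching it with more than 0.3 N) through the last second, and the other two caps are shut (below 0.06 rad) over bolts that are tight (clamped by more than 0.3 mm) (((value of joint cap_a above 1.047 rad and contact force between the fingers and mount_a above 0.3 N and value of joint each of cap_b, cap_c below 0.06 rad and value of joint each of bolt_b, bolt_c above 0.0003 m) or (value of joint cap_b above 1.047 rad and contact force between the fingers and mount_b above 0.3 N and value of joint each of cap_a, cap_c below 0.06 rad and value of joint each of bolt_a, bolt_c above 0.0003 m) or (value of joint cap_c above 1.047 rad and contact force between the fingers and mount_c above 0.3 N and value of joint each of cap_a, cap_b below 0.06 rad and value of joint each of bolt_a, bolt_b above 0.0003 m))); the arm keeps its last pose, push and grip.
It fails at once if the cap of a tight bolt is lifted wide open (past 0.95 rad, while another bolt is the one that rests unclamped) ((value of joint cap_a above 0.95 rad and value of joint bolt_b below 0.0003 m) or (value of joint cap_a above 0.95 rad and value of joint bolt_c below 0.0003 m) or (value of joint cap_b above 0.95 rad and value of joint bolt_a below 0.0003 m) or (value of joint cap_b above 0.95 rad and value of joint bolt_c below 0.0003 m) or (value of joint cap_c above 0.95 rad and value of joint bolt_a below 0.0003 m) or (value of joint cap_c above 0.95 rad and value of joint bolt_b below 0.0003 m)).
It fails at once if a bystander is moved by more than 30 mm (distance of any of spare_wheel, wrench, screwdriver, can, tape_measure, spare_bolt, spare_nut from where it was at the start of the episode above 0.03 m).
It also fails if it takes over 58 s, if anything falls off the work surface, if the arm or the gripper's body presses on something with over 40 N, if the wrist force passes 120 N, or if a joint passes its speed limit or range.

## Working session

There is one attempt and no reset: what is moved stays moved. The work goes in short steps, each a Python script; the robot and the scene stay as the last script left them, time stands still between calls to the robot, and variables do not carry over. Pictures are saved under pics/ and viewed, at most 10 in all, crops included, and the job is handed in when it is done.

```bash
mkdir -p pics; ls; python3 - <<'E'
from cell import *
import cv2
s=get_state();print(s['clock'],s['position'],s['eef_rot'],s['contact_force'],s['finger_gap'])
for n in("scene","top"):
    f=grab_frame(n);cv2.imwrite(f"pics/{n}0.png",f["img"][:,:,::-1])
    print(n,f["fx"],f["cx"],f["cy"],f["cam_to_world"])
    for t in("cap_a_top","cap_a_tab","mount_a","plate","spare_nut","spare_bolt"):
        print(t,[(d["score"],d["centre"]) for d in tip_of(n,t)][:5])
E
```

```text
cell.py
pics
0.0 [ 0.23744889 -0.49543994  0.23049714] [-3.06183902e+00 -6.95516155e-01  1.95480479e-04] [ 0.5599633  -0.04243047  0.09766954] 0.9985406347723552
scene 476.5054408052764 316.0523023042996 197.38226574830958 [[ 0.15598812  0.77457071 -0.61295018  1.21389974]
 [ 0.98763654 -0.13207453  0.08444162 -0.03623111]
 [-0.0155491  -0.61854388 -0.78559639  0.90802406]
 [ 0.          0.          0.          1.        ]]
cap_a_top [(0.8, [292.0, 186.7]), (0.7, [316.8, 196.4])]
cap_a_tab [(0.64, [290.3, 167.1])]
mount_a [(0.97, [292.0, 197.4]), (0.95, [339.5, 190.9]), (0.8, [387.7, 182.9])]
plate [(0.78, [342.5, 194.6])]
spare_nut [(0.5, [313.3, 196.8])]
spare_bolt [(0.68, [368.3, 212.7]), (0.21, [290.5, 169.8])]
top 485.3527577240589 312.4383187531204 199.47808965961877 [[-0.05050675 -0.97781735  0.20327887  0.31983492]
 [-0.99871522  0.05028869 -0.00624124  0.04318089]
 [-0.00411983 -0.20333293 -0.97910099  1.15919358]
 [ 0.          0.          0.          1.        ]]
cap_a_top [(0.7, [326.9, 217.0])]
cap_a_tab [(0.84, [325.3, 234.5]), (0.37, [324.8, 217.8])]
mount_a [(0.97, [278.7, 219.5]), (0.73, [325.9, 218.3]), (0.58, [224.3, 220.5])]
plate [(0.59, [277.8, 220.8]), (0.19, [325.9, 218.7])]
spare_nut [(0.39, [302.2, 218.5])]
spare_bolt [(0.6, [242.2, 264.0]), (0.53, [256.2, 192.8])]
```

View pics/scene0.png

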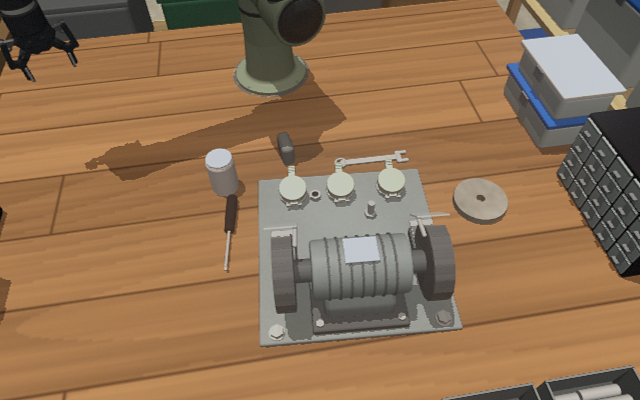

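View pics/top0.png

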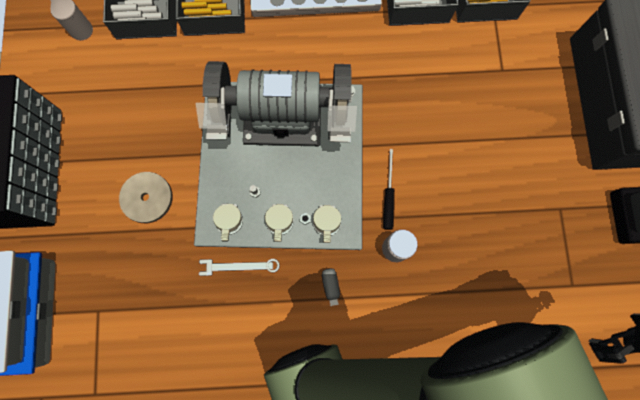

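Scene view: caps at (292,190), (340,185), (391,180), nut at (315,195), tape (287,148), can (222,172). Top view: caps at (227,218), (278,218), (326,218), wrench in front at (240,266), tape (331,287) in front of the right cap, can (403,244) to the right, spare bolt (254,190).

```bash
cat > h.py <<'E'
from cell import *
import numpy as np, cv2
from scipy.spatial.transform import Rotation as R
def ray(f,p):
    T=f["cam_to_world"];d=T[:3,:3]@np.array([(p[0]-f["cx"])/f["fx"],(p[1]-f["cy"])/f["fy"],1]);return T[:3,3],d/np.linalg.norm(d)
def atz(f,p,z):
    o,d=ray(f,p);return o+d*(z-o[2])/d[2]
def tri(*fps):
    A=np.zeros((3,3));b=np.zeros(3)
    for f,p in fps:
        o,d=ray(f,p);M=np.eye(3)-np.outer(d,d);A+=M;b+=M@o
    return np.linalg.solve(A,b)
E
python3 - <<'E'
from h import *
np.set_printoptions(precision=4,suppress=True)
F={};D={}
for k in range(3):
  for n in("scene","top"):
    F[n]=grab_frame(n)
    for t in("mount_a","cap_a_top","cap_a_tab"):
        D.setdefault((n,t),[]).extend((tuple(d["centre"]),d["score"]) for d in tip_of(n,t) if d["score"]>.35)
    for t in ("mount_a","cap_a"):
        D.setdefault((n,t,'s'),[]).extend((tuple(d["centre"]),d["score"]) for d in silhouettes(n,t) if d["score"]>.35) if k==0 else 0
col={"scene":[391,340,291],"top":[226,278,326]}
M={}
for key,v in D.items():
    n=key[0]
    for i,c in enumerate(col[n]):
        p=[q for q,s in v if abs(q[0]-c)<12]
        if p: M[key+(i,)]=np.median(p,0);print(key,i,len(p),M[key+(i,)],np.std(p,0))
for key in M:
    if key[0]=="scene" and ("top",)+key[1:] in M:
        k2=("top",)+key[1:];print(key[1:],tri((F["scene"],M[key]),(F["top"],M[k2])))
for key in M:
    if key[1]=="mount_a" and len(key)==3: print(key,atz(F[key[0]],M[key],.012))
f=F["top"]
m=silhouettes("top","plate")
for d in m[:1]:
    mk=d["mask"].astype(np.uint8);ys,xs=np.nonzero(mk)
    # front edge: lowest row per column
    c=np.arange(xs.min()+6,xs.max()-5);r=np.array([ys[xs==x].max() for x in c])
    k=np.polyfit(c,r,1)
    for _ in range(3):
        e=abs(r-np.polyval(k,c));g=e<1.5;k=np.polyfit(c[g],r[g],1)
    a,b=[atz(f,(x,np.polyval(k,x)+.5),.012) for x in(xs.min(),xs.max()+1)]
    print(d["score"],g.sum(),len(c),a,b,"yaw",np.arctan2((a-b)[1],(a-b)[0])-np.pi/2)
for t in("spare_nut","spare_bolt","can","tape_measure"):
    d=spot_in("top",t)[:1]; print(t,[(x["score"],atz(f,x["centre"],.0 if t!="can" else .105)) for x in d])
print(get_state()["clock"])
E
```

```text
('scene', 'mount_a') 0 3 [388.2 184.1] [1.6519 2.2045]
('scene', 'mount_a') 1 3 [338.2 192.6] [0.8994 0.9568]
('scene', 'mount_a') 2 4 [289.85 195.4 ] [0.3031 2.6357]
('scene', 'cap_a_top') 2 3 [292.1 188.9] [0.5354 1.8838]
('scene', 'cap_a_tab') 1 1 [338.2 170.6] [0. 0.]
('scene', 'cap_a_tab') 2 3 [292.1 170. ] [2.6449 1.1441]
('scene', 'mount_a', 's') 0 1 [389.5 179. ] [0. 0.]
('scene', 'mount_a', 's') 1 1 [340.4 184.9] [0. 0.]
('scene', 'mount_a', 's') 2 2 [290.85 190.6 ] [0.05 0.4 ]
('scene', 'cap_a', 's') 0 1 [391.8 181. ] [0. 0.]
('scene', 'cap_a', 's') 1 1 [340.3 181.9] [0. 0.]
('scene', 'cap_a', 's') 2 1 [292.1 186. ] [0. 0.]
('top', 'mount_a') 0 3 [227.5 221.1] [0.6549 1.271 ]
('top', 'mount_a') 1 3 [280.8 219.3] [1.271  0.8602]
('top', 'mount_a') 2 2 [323.95 220.75] [0.25 1.05]
('top', 'cap_a_top') 2 3 [326.9 219. ] [0.793  0.6944]
('top', 'cap_a_tab') 2 3 [325.8 234.8] [0.2357 0.4497]
('top', 'mount_a', 's') 0 1 [224.8 219. ] [0. 0.]
('top', 'mount_a', 's') 1 1 [279.8 219.4] [0. 0.]
('top', 'mount_a', 's') 2 1 [328. 218.] [0. 0.]
('top', 'cap_a', 's') 0 1 [228.9 216.9] [0.
[... 425 characters left out ...]
'cap_a', 's', 0) [0.5208 0.2369 0.0435]
('cap_a', 's', 1) [0.5064 0.1142 0.048 ]
('cap_a', 's', 2) [0.5037 0.0047 0.0528]
('scene', 'mount_a', 0) [0.5036 0.2401 0.012 ]
('scene', 'mount_a', 1) [0.5093 0.115  0.012 ]
('scene', 'mount_a', 2) [ 0.4982 -0.0011  0.012 ]
('top', 'mount_a', 0) [0.5157 0.2416 0.012 ]
('top', 'mount_a', 1) [0.5135 0.114  0.012 ]
('top', 'mount_a', 2) [0.5047 0.011  0.012 ]
0.83 156 156 [0.4603 0.3194 0.012 ] [ 0.4331 -0.0775  0.012 ] yaw -0.06851203984575016
spare_nut [(0.31, array([0.5121, 0.1238, 0.    ]))]
spare_bolt [(0.39, array([0.58  , 0.1718, 0.    ]))]
can [(0.8, array([ 0.4249, -0.1361,  0.105 ]))]
tape_measure [(0.86, array([0.3457, 0.0089, 0.    ]))]
2.35
```

```bash
python3 - <<'E'
from h import *
np.set_printoptions(precision=4,suppress=True)
P={}
F={}
for n,y0,y1,x0,x1 in(("scene",165,205,262,415),("top",198,246,205,350)):
    f=F[n]=grab_frame(n);im=f["img"].astype(int);r,g,b=im[...,0],im[...,1],im[...,2]
    m=((g>140)&(g-b>18)&(r-g<25)).astype(np.uint8);mm=np.zeros_like(m);mm[y0:y1,x0:x1]=m[y0:y1,x0:x1]
    k=cv2.getStructuringElement(cv2.MORPH_ELLIPSE,(13,13))
    disc=cv2.morphologyEx(cv2.morphologyEx(mm,cv2.MORPH_CLOSE,np.ones((3,3),np.uint8)),cv2.MORPH_OPEN,k)
    N,L,S,C=cv2.connectedComponentsWithStats(disc)
    o=[(C[i],S[i]) for i in range(1,N) if S[i][4]>150]; o.sort(key=lambda t:t[0][0]*(-1 if n=="scene" else 1))
    P[n]=[c for c,_ in o]
    for c,s in o: print(n,c,s)
    v=im.astype(np.uint8)[y0-20:y1+20,x0-20:x1+20,::-1].copy();v2=v.copy();v2[disc[y0-20:y1+20,x0-20:x1+20]>0]=(0,0,255)
    cv2.imwrite(f"pics/{n}_m.png",cv2.resize(np.vstack([v,v2]),None,fx=3.5,fy=3.5,interpolation=0))
for i in range(3):
    print(tri((F["scene"],P["scene"][i]),(F["top"],P["top"][i])),atz(F["scene"],P["scene"][i],.05),atz(F["top"],P["top"][i],.05))
for x in((.51,.235),(.51,.115),(.503,.004),(.40,.0)):
    for t in (0,-20,15):
        yaw=-.0685
        rr=R.from_euler('z',yaw)*R.from_euler('y',t,degrees=True)*R.from_euler('x',180,degrees=True)
        for w in(0,np.pi): 
            q=ik([x[0],x[1],.1],(rr*R.from_euler('z',w)).as_rotvec());print(x,t,w,q)
E
```

```text
top [226.2338 216.3255] [213 204  27  27 556]
top [278.4946 216.5857] [265 204  28  27 560]
top [326.9336 217.7127] [314 205  27  27 557]Traceback (most recent call last):
  File "<stdin>", line 17, in <module>
IndexError: list index out of range
```

View pics/top_m.png

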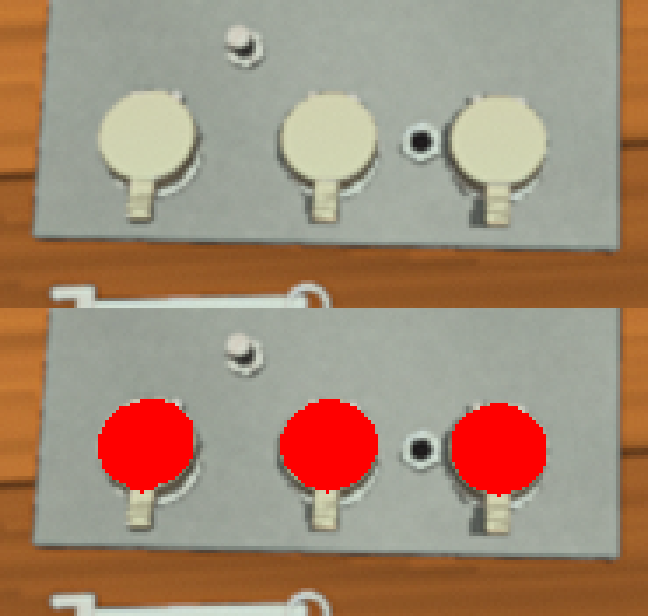

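Top mask fits the three caps well, with discs at (226.2,216.3), (278.5,216.6), (326.9,217.7) and tabs below them. The nut lies between the middle and right caps. The scene view needs a smaller kernel.

```bash
python3 - <<'E'
from h import *
np.set_printoptions(precision=4,suppress=True)
Pt=[(226.23,216.33),(278.49,216.59),(326.93,217.71)];T=grab_frame("top")
f=grab_frame("scene");im=f["img"].astype(int);r,g,b=im[...,0],im[...,1],im[...,2]
m=((g>140)&(g-b>8)&(r-g<25)).astype(np.uint8);mm=np.zeros_like(m);mm[160:210,262:415]=m[160:210,262:415]
disc=cv2.morphologyEx(cv2.morphologyEx(mm,cv2.MORPH_CLOSE,np.ones((3,3),np.uint8)),cv2.MORPH_OPEN,cv2.getStructuringElement(cv2.MORPH_ELLIPSE,(13,9)))
N,L,S,C=cv2.connectedComponentsWithStats(disc)
o=sorted([(C[i],S[i]) for i in range(1,N)],key=lambda t:-t[0][0])
for c,s in o: print(c,s)
v=im.astype(np.uint8)[150:215,255:425,::-1].copy();v2=v.copy();v2[disc[150:215,255:425]>0]=(0,0,255)
cv2.imwrite("pics/scene_m.png",cv2.resize(np.vstack([v,v2]),None,fx=4,fy=4,interpolation=0))
for i in range(min(3,len(o))): print(tri((f,o[i][0]),(T,Pt[i])))
for p in Pt: print(atz(T,p,.053))
for x in((.51,.235),(.503,.004)):
    for t in (0,-20,15):
        rr=R.from_euler('z',-.0685)*R.from_euler('y',t,degrees=True)*R.from_euler('x',180,degrees=True)
        for w in(0,np.pi): 
            q=ik([x[0],x[1],.1],(rr*R.from_euler('z',w)).as_rotvec());print(x,t,w,None if q is None else np.array(q))
E
```

```text
[391.235  179.0733] [378 167  28  25 532]
[339.9963 183.1719] [326 171  29  25 541]
[291.8595 187.1622] [278 175  29  25 555]
[0.5205 0.2383 0.0507]
[0.5135 0.1171 0.0518]
[0.5053 0.0049 0.0504]
[0.52   0.2373 0.053 ]
[0.5132 0.1165 0.053 ]
[0.5048 0.0049 0.053 ]
(0.51, 0.235) 0 0 [ 0.3003  0.4673 -0.3422  0.7613  0.     -2.7728]
(0.51, 0.235) 0 3.141592653589793 [ 0.3003  0.4673 -0.3422  0.7613  0.      0.3688]
(0.51, 0.235) -20 0 [ 0.3811  0.3058 -0.6878  0.2605 -0.1492 -2.7159]
(0.51, 0.235) -20 3.141592653589793 [ 0.3811  0.3058 -0.6878  0.2605 -0.1492  0.4257]
(0.51, 0.235) 15 0 [ 0.2553  0.6443 -0.0643  1.1109  0.0824 -2.8281]
(0.51, 0.235) 15 3.141592653589793 [ 0.2553  0.6443 -0.0643  1.1109  0.0824  0.3135]
(0.503, 0.004) 0 0 [-0.1389  0.3741 -0.497   0.6997  0.      3.0712]
(0.503, 0.004) 0 3.141592653589793 [-0.1389  0.3741 -0.497   0.6997  0.     -0.0704]
(0.503, 0.004) -20 0 [-0.1575  0.1861 -0.8681  0.1688  0.0304  3.058 ]
(0.503, 0.004) -20 3.141592653589793 [-0.1575  0.1861 -0.8681  0.1688  0.0304 -0.0836]
(0.503, 0.004) 15 0 [-0.1293  0.5642 -0.2144  1.0536 -0.0157  3.0829]
(0.503, 0.004) 15 3.141592653589793 [-0.1293  0.5642 -0.2144  1.0536 -0.0157 -0.0587]
```

View pics/scene_m.png

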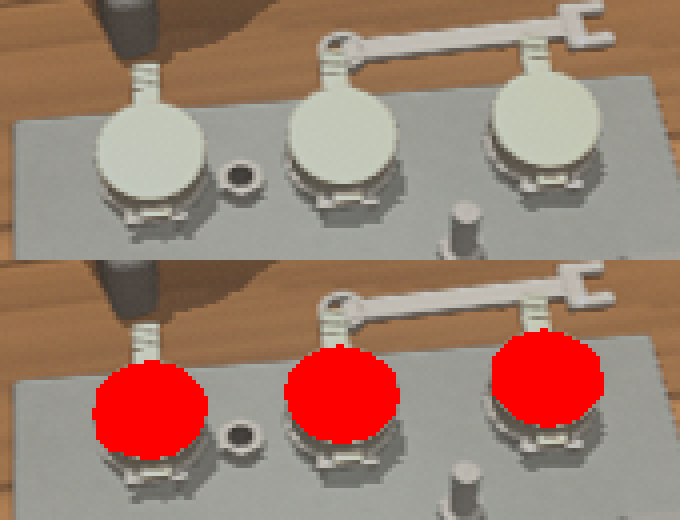

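Caps' tops agree in both views: (391,179), (340,183), (292,187). Ajar geometry puts the mounts at x≈0.51, consistent with the plate edge. Now I press the caps right to left.

```bash
cat >> h.py <<'E'
np.set_printoptions(precision=4,suppress=True)
YAW=-.067
X=np.array([np.cos(YAW),np.sin(YAW),0])
M={"L":np.array([.5148,.2384,0]),"M":np.array([.5078,.1172,0]),"R":np.array([.4997,.0053,0])}
def rot(t,w=np.pi): return (R.from_euler('z',YAW)*R.from_euler('y',t)*R.from_euler('x',np.pi)*R.from_euler('z',w)).as_rotvec()
def at(k,dx,z): return M[k]+X*dx+[0,0,z]
def press(k,N,v,zh=.085,z0=.052):
    p=at(k,-.005,0)
    move_l(p+[0,0,zh],.3)
    hit=move_l(p+[0,0,.030],v,until_force=N)
    s=get_state();print(k,hit,"z",s["position"][2],"F",s["contact_force"],"t",s["clock"])
    move_l(p+[0,0,zh],.2)
    return s
E
python3 - <<'E'
from h import *
grab(20)
movep(at("R",-.005,.16),rot(0)); print(get_state()["clock"],get_state()["contact_force"])
for k in "RML": press(k,13,.03)
sleep(.3)
f=grab_frame("scene");cv2.imwrite("pics/s1.png",cv2.resize(f["img"][130:230,240:440,::-1],None,fx=3.5,fy=3.5))
E
```

```text
5.3583 [-0.1382  0.4105  1.0033]
R True z 0.04402997238621978 F [-3.3646  0.6848 14.917 ] t 7.0333
M True z 0.04030613569371861 F [-2.2736  0.4482 11.3614] t 9.275
L True z 0.04423614253352251 F [-2.6748 -0.6233 12.3505] t 11.4833
```

View pics/s1.png

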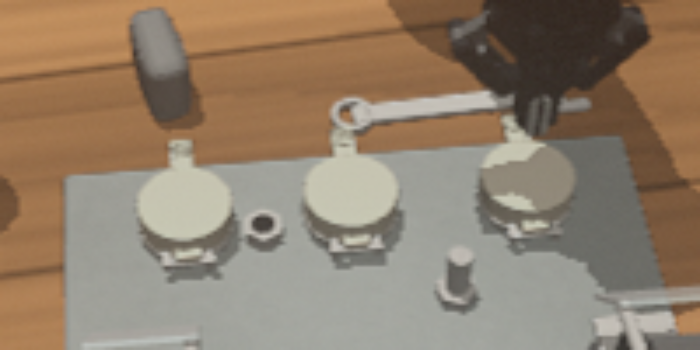

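All three caps are shut and level, at crop pixels (185,205), (350,195), (527,175). The middle cap stopped about 4 mm lower, so it is the likely loose one. The taps will confirm.

```bash
python3 - <<'E'
from h import *
z={}
for k in "LMR":
    z[k]=press(k,7,.03,zh=.075)["position"][2]
k=min(z,key=z.get);print("loose",k)
for a in (-20,-10,0,10,20):
    for d,zz in((-.046,.022),(-.046,.1),(.01,.1)):
        q=ik(at(k,d,zz),rot(np.radians(a)));print(a,d,zz,q is not None and np.array(q))
E
```

```text
L True z 0.044358965267420905 F [-1.8768 -0.6611 10.6175] t 13.4417
M True z 0.040474354398665355 F [-2.518   0.3809  8.0761] t 15.3833
R True z 0.044269140066072084 F [-2.691  -0.1678 12.2556] t 17.2333
loose M
-20 -0.046 0.022 [ 0.1464  0.3365 -0.9907 -0.0982 -0.0725  0.2009]
-20 -0.046 0.1 [ 0.1464  0.1546 -0.9094  0.165  -0.0725  0.2009]
-20 0.01 0.1 [ 0.1186  0.2391 -0.7924  0.1957 -0.0632  0.1747]
-10 -0.046 0.022 [ 0.1208  0.3754 -0.8149  0.2089 -0.0324  0.185 ]
-10 -0.046 0.1 [ 0.1208  0.2305 -0.736   0.4328 -0.0324  0.185 ]
-10 0.01 0.1 [ 0.0988  0.3153 -0.6105  0.4727 -0.0287  0.1633]
0 -0.046 0.022 [ 0.0999  0.455  -0.6358  0.48    0.      0.1669]
0 -0.046 0.1 [ 0.0999  0.3332 -0.5617  0.6759  0.      0.1669]
0 0.01 0.1 [ 0.0822  0.4182 -0.4251  0.7276  0.      0.1492]
10 -0.046 0.022 [ 0.0832  0.5601 -0.4537  0.7297  0.026   0.1479]
10 -0.046 0.1 [ 0.0832  0.4529 -0.3866  0.9039  0.026   0.1479]
10 0.01 0.1 [ 0.0687  0.5391 -0.2358  0.9689  0.0235  0.1336]
20 -0.046 0.022 [ 0.0698  0.6822 -0.2686  0.9661  0.0467  0.1287]
20 -0.046 0.1 [ 0.0698  0.5842 -0.2105  1.1221  0.0467  0.1287]
20 0.01 0.1 [ 0.0576  0.6733 -0.0419  1.2022  0.0425  0.1172]
```

```bash
cat >> h.py <<'E'
def tabpose(k,th,t,z=0):
    x,zz=-.083,.013
    g=at(k,.036+x*np.cos(th)+zz*np.sin(th),.027+zz*np.cos(th)-x*np.sin(th)+z)
    u=-X*np.sin(t)-np.array([0,0,np.cos(t)])
    return g+u*.019
E
python3 - <<'E'
from h import *
t=np.radians(-15)
p=at("R",-.005,.13);move_l(p,.2)
let_go()
movep(tabpose("M",0,t,.09),rot(t))
move_l(tabpose("M",0,t),.08,until_force=8)
s=get_state();print(s["clock"],s["position"],tabpose("M",0,t),s["contact_force"])
grab(20)
s=get_state();print(s["clock"],s["position"],s["contact_force"],s["finger_gap"],s["grasp_force"])
f=grab_frame("scene");a=f["img"][110:230,240:440,::-1]
f=grab_frame("top");b=f["img"][150:270,190:390,::-1]
cv2.imwrite("pics/s2.png",cv2.resize(np.vstack([a,b]),None,fx=2.5,fy=2.5))
E
```

```text
20.575 [0.4663 0.12   0.0221] [0.4658 0.12   0.0216] [-0.7715 -0.2227 -0.1543]
21.2083 [0.4658 0.1201 0.0217] [-1.3001  1.1278  0.5377] 0.18268363292932913 25.955702662467957
```

View pics/s2.png

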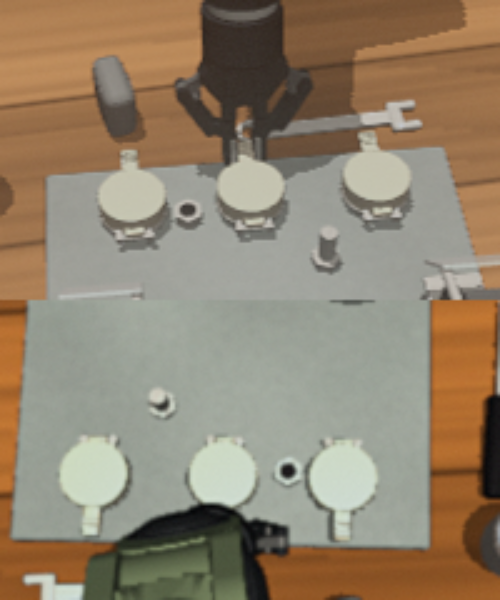

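The fingers straddle the middle tab (scene crop (245,150)). The gap is 0.18 (about 16 mm, the tab's width) with little side force. Now I lift along the arc.

```bash
python3 - <<'E'
from h import *
for i,th in enumerate(np.linspace(0,1.25,11)[1:]):
    t=np.radians(-15+30*th/1.25)
    move_l(tabpose("M",th,t),.05,rot=rot(t))
    s=get_state();print("%.2f"%th,round(s["clock"],2),s["contact_force"],round(s["finger_gap"],3),round(s["grasp_force"],1))
    if np.linalg.norm(s["contact_force"])>30 or s["finger_gap"]<.1: print("STOP");break
f=grab_frame("scene");a=f["img"][100:220,240:440,::-1]
f=grab_frame("top");b=f["img"][150:270,190:390,::-1]
cv2.imwrite("pics/s3.png",cv2.resize(np.vstack([a,b]),None,fx=2.5,fy=2.5))
E
```

```text
0.12 21.66 [-0.1434  1.1854 -0.959 ] 0.179 25.6
0.25 22.01 [-1.3066  0.7065  0.7872] 0.181 26.0
0.38 22.36 [-2.0896  0.7458  0.4184] 0.179 26.0
0.50 22.71 [-2.5183  0.2252  0.9374] 0.181 26.2
0.62 23.06 [-3.0064  0.7842  0.4465] 0.181 26.9
0.75 23.41 [-4.4009  0.1241  1.1292] 0.179 29.4
0.88 23.75 [-3.9411 -0.3145  0.7434] 0.177 30.5
1.00 24.09 [-4.281   0.3457  0.9562] 0.18 30.4
1.12 24.43 [-4.1641 -0.59    1.3749] 0.18 30.0
1.25 24.77 [-3.5318 -0.5903  1.8162] 0.179 29.5
```

View pics/s3.png

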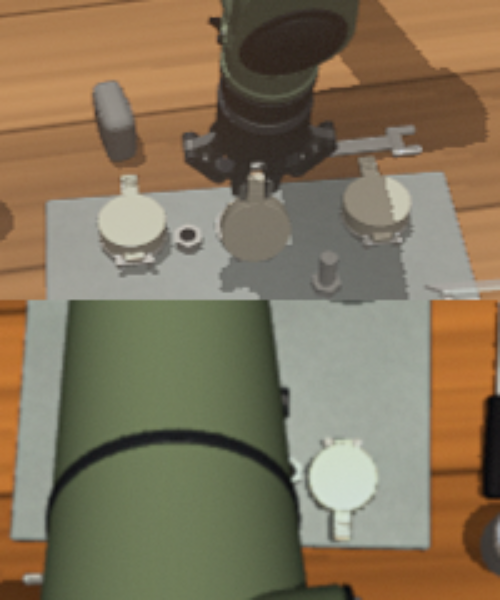

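The middle cap stands upright with its tab still between the fingers (crop (257,175), gap unchanged). The left and right caps are shut, and nothing else has moved.

```bash
python3 -c "
from cell import *
print(sign_off())"
```

```text
the job is handed in; nothing more can be done
None
```

I pressed all three caps shut and tapped them left to right. The middle bolt is the loose one, about 4 mm lower than the others when tapped. I handed in at about 25 s, holding its cap about 70° open by the tab, the other two shut and the bystanders unmoved as far as the pictures show; no verdict came back.

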